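# Push the carton home in the staging lane

### The job

The green-and-white carton lies crooked on the open front part of the plywood staging lane. With the fingertips, straighten it up and push it lengthwise down the lane between the two blue guide rails until it is fully home against the yellow end stop, without the carton or the robot ever touching either rail. Slide it flat on the plywood, never lifting or tipping it, leave the other things on the table where they are, and finish clear of it.

Things in the scene. Friction and masses are not known exactly. Their poses are not given: they have to be found in the camera images.
- carton: the green-topped white carton on the plywood (a similar one further back on the table is a bystander), 70 x 130 x 35 mm, 0.17 to 0.35 kg, loose. Origin: centre of its underside; z up; its own y axis runs along the 130 mm length, x across the 70 mm width. At the start it lies flat on the plywood in front of the rails, up to 22 mm off the lane's centre line and up to 0.2 rad crooked. Its two ends look alike for this job: either end may go first
- lane: plywood base 330 x 160 x 12 mm fixed flat on the table. Origin: centre of its underside, which is below the middle of the lane mouth (where the rails begin); x points down the lane to the end stop, y to the left, z up. The wood reaches from x = -165 to +165 mm and y = -80 to +80 mm; the carton slides on its top, 12 mm above the origin. The part x < 0 is open, with no rails
- rail_left: blue guide rail 138 x 12 x 15 mm standing on the plywood at the left (+y), from the lane mouth to close to the end stop. Origin: middle of its underside width at the mouth end, 51 mm left of the lane's centre line; it runs along +x. Inner face 45 mm from the centre line, top 15 mm above the plywood (the carton's top is 35 mm above it). The clear lane between the rails is 90 mm wide
- rail_right: the same rail at the right (-y), 51 mm right of the centre line
- stop_face (a point): middle of the dark rubber pad on the yellow end stop (130 mm wide, 30 mm high, rigid, fixed): the face that the carton's leading end must meet, 140 mm past the lane mouth, 15 mm above the plywood. The carton's centre is 65 mm before it when home
- marker: black marker pen 12 x 125 x 12 mm lying on the table right of the lane; bystander
- brush: wooden brush 28 x 168 x 21 mm lying on the table near the robot, right of the lane; bystander
- stone: rounded brown stone 55 x 57 x 42 mm right of the lane; bystander
- jar: round clear sample jar with dark green lid, 68 mm across, 90 mm high, behind the lane; bystander

How it is judged:
By the outcome, as a careful person would: the job done as asked, in the order asked, and still so for the second after the job is handed in, with the robot touching nothing.
It also fails if it takes over 67 s, if anything falls off the work surface, if the arm or the gripper's body presses on something with over 40 N, if the wrist force passes 120 N, or if a joint passes its speed limit or range.

### The arm

A 7-joint arm with a two-finger parallel gripper is mounted at the origin on a cart in front of the work surface, level with it; the furniture and walls round the work are solid. World frame = base frame: x ahead of the robot, y to its left, z up, the work surface at z = 0. Lengths are in mm, angles in rad, forces in N, time in s.
With the tool pointing down it reaches from about 400 to 875 mm from the base axis. Payload 4.4 kg.
Tool frame: the origin (TCP) lies at the very end of the fingers, on their centre line; the grasp point (between the pads) lies 19 mm behind it; z points along the fingers, y is the line along which they close (so a half turn about z gives the same grasp; the last joint's range is limited). The gripper opens to 85 mm and grips with 20 to 120 N. Pads are 22 mm wide; open, the fingers measure 114 mm over their backs; the gripper's body (76 mm by 85 mm) begins 54 mm behind the grasp point. The pads swing forward as they close: fully open they stand 13 mm farther back than shut.
Start: joints at [-1.41, 0.628, 0.038, 1.517, -0.027, 0.996, -0.02], TCP at [146.133, 633.375, 197.213] pointing down, gripper open.
Joint ranges: [-3.06, 3.06], [-0.37, 2.12], [-1.25, 1.32], [0.18, 2.47], [-1.1, 4.24], [0.23, 1.98], [-2.94, 2.94]. Speed limits (rad/s): [2.57, 2.57, 3.14, 3.14, 3.14, 3.14, 3.14].

### API

Orientations are given as [roll, pitch, yaw] about the fixed x, y, z axes, in that order (R = Rz(yaw) Ry(pitch) Rx(roll)).
In Python, from cell import ctrl gives the robot as it stands.
- The arm moves only by the tool jog_arm, never from a script. Its argument "plan" is a list of rows, each an object of numbers: "tx", "ty", "tz": the shift along the tool's x, y, z as a fraction of full scale; "wx", "wy", "wz": the turn, a rotation vector about the tool's x, y, z as a fraction of full scale; "claw": the closure, from 0 (fully open) to 1 (shut). In form: [{"tx": .., "ty": .., "tz": .., "wx": .., "wy": .., "wz": .., "claw": ..}, ...]. A call has 1 to 12 rows; each row is the pose to reach, as a shift and turn from the pose commanded when the call began, along the tool's axes at that moment; what a row does not reach only later rows make up. Full scale, the value 1, is 300 mm for a shift and 90 degrees for a turn. A row lasts 1/10 s, in which the tool goes at most 50 mm and 8.59 degrees, less where a joint would pass 70% of its speed; a pose out of reach is approached as far as the arm can. A call with a number of a shift or a turn outside -1 to 1 is refused whole. A call with a gripper value outside its range is refused whole. The fingers move at their own pace and stop on an object; the grip force is fixed at half the most. Time passes only in rows, so rows that repeat a pose let the fingers close. It gives the time, the measured TCP pose, the force, the opening and the grip force at its end, in the units of the state.
- ctrl.read_state(): the state, without advancing time (a new reading comes with each control period).
- ctrl.get_image(name): name is "scene" or "top"; returns a dict with "img" (400x640x3 uint8, red, green, blue), "depth" (400x640 float32, mm along the optical axis (not along the pixel's ray), 0 where there is no reading), "fx", "fy", "cx", "cy" (pixels), "distortion" ([k1, k2, p1, p2, k3] as OpenCV has them; the pictures are not rectified), "position" and "orientation" of the camera in the world. Camera axes: x right, y down, z forward; pixel columns grow to the right and rows downward; lengths in mm; the calibration is good to about 2 mm. A picture is of the moment at which its call begins.
- ctrl.finish_job(): hands the job in; it is judged then, once.
Trained networks look in a picture, given as the dict that the camera call returned (one of the last four; its "shot" number tells which), for a name from the list of things; names that differ only in an ending like _2 or _b are one class to them, and where a whole thing is asked for, a point or a joint stands for the part that bears it (a point fixed in the world has none). Each returns a list of dicts, best first, with "score" (0 to 1); they miss things now and then, are a little off and sometimes report something else, mostly with a low value. They report only what shows in the picture. A call takes as long as a camera call.
- ctrl.trace(picture, thing): "pixels" (400x640 bool, what is visible of it) and "extent" ([centre column, centre row, width, height] in pixels, round what is visible of it).
The state is a dict: "clock": time; "qpos": joint angles; "qd": joint speeds; "tau": joint torques, N m; "eef_pos": TCP position; "tool_rot": TCP orientation; "force": force on the tool from outside, world axes, zero at the start; "torque": the same for the moment, N m; "width": finger opening in mm; "gripper_force": force on a finger pad.
Only numpy, scipy, OpenCV 4.12 (cv2) and the standard library are available. Lean on these libraries where they do the work, as an engineer would, in place of code of your own. Each camera call takes 0.05 s, during which the arm holds its last target. There are 200 camera calls.

## Working session

There is one attempt and no reset: what is moved stays moved. The work goes in short steps, Python scripts to look and compute and a tool call to move; the robot and the scene stay as the last step left them, time stands still between calls to the robot, and variables do not carry over. Pictures are saved under pics/ and viewed, at most 10 in all, crops included, and the job is handed in when it is done.

Besides the shell and the picture viewer there is one more tool, called after "Emit:" as a command line: name --argument value ..., lists and objects as JSON in quotes. jog_arm: Moves the arm, as the interface text tells. Shift numbers are shares of 300 mm and turn numbers shares of 90 degrees, none past 1 either way. Its arguments: {"type":"object","properties":{"plan":{"type":"array"}},"required":["plan"]}

```bash
mkdir -p pics; cat > h.py <<'E'
import numpy as np, cv2
from cell import ctrl
from scipy.spatial.transform import Rotation as R
def rot(o):
    o=np.array(o,float)
    if o.shape==(3,3): return o
    if o.size==3: return R.from_euler('xyz',o).as_matrix()
    return R.from_quat(o).as_matrix()
def world(p,mask):
    v,u=np.nonzero(mask&(p['depth']>0)); d=p['depth'][v,u]
    K=np.array([[p['fx'],0,p['cx']],[0,p['fy'],p['cy']],[0,0,1]])
    n=cv2.undistortPoints(np.c_[u,v].astype(np.float64).reshape(-1,1,2),K,np.array(p['distortion'],float)).reshape(-1,2)
    c=np.c_[n*d[:,None],d]
    return c@rot(p['orientation']).T+np.array(p['position'])
def rect(w,lo,hi):
    w=w[(w[:,2]>lo)&(w[:,2]<hi)]
    return cv2.minAreaRect(w[:,:2].astype(np.float32)),len(w),np.median(w[:,2])
E
python3 - <<'E'
from h import *
s=ctrl.read_state();print({k:np.round(v,3) for k,v in s.items()})
for n in ['scene','top']:
    p=ctrl.get_image(n);cv2.imwrite(f'pics/{n}0.png',p['img'][:,:,::-1]);print(n,p['position'],p['orientation'])
    for t in ['carton','lane','rail_left','rail_right','stop_face']:
        for r in ctrl.trace(p,t)[:3]:
            w=world(p,r['pixels'])
            print(t,round(r['score'],2),np.round(r['extent']),len(w), np.round(np.percentile(w,[2,50,98],axis=0)).tolist() if len(w) else '')
E
```

```text
{'clock': np.float64(0.0), 'qpos': array([-1.41 ,  0.629,  0.038,  1.518, -0.027,  0.996, -0.02 ]), 'qd': array([ 0.   ,  0.002, -0.001, -0.001, -0.001, -0.   , -0.001]), 'tau': array([-1.0000e-03, -5.6341e+01,  1.2260e+00, -1.9344e+01,  1.1000e-02,
        1.1000e-02,  0.0000e+00]), 'eef_pos': array([145.99, 632.68, 196.29]), 'tool_rot': array([-3.14 ,  0.   ,  2.915]), 'force': array([ 0.314, -0.428, -0.576]), 'torque': array([-0.002, -0.002, -0.011]), 'gripper_force': np.float64(0.0), 'width': np.float64(85.395)}
scene [ 110.8759201  -657.06511563  742.60434343] [-2.49469272e+00  1.66359850e-03 -1.02973649e+00]
carton 0.64 [260. 219.  58.  60.] 1923 [[388.0, -332.0, 14.0], [444.0, -303.0, 46.0], [515.0, -262.0, 49.0]]
carton 0.59 [300. 114.  24.  36.] 715 [[745.0, -232.0, 10.0], [768.0, -205.0, 37.0], [803.0, -174.0, 92.0]]
lane 0.67 [288. 205. 134. 123.] 5905 [[378.0, -400.0, 1.0], [562.0, -334.0, 12.0], [693.0, -222.0, 42.0]]
rail_left 0.63 [296. 170.  36.  33.] 291 [[551.0, -284.0, 13.0], [615.0, -272.0, 25.0], [682.0, -260.0, 28.0]]
rail_left 0.46 [288. 205. 136. 119.] 5468 [[
[... 345 characters left out ...]
11650e+00 -2.51929215e-03 -1.55347608e+00]
carton 0.56 [280. 248.  32.  54.] 1601 [[394.0, -330.0, 44.0], [452.0, -295.0, 47.0], [514.0, -261.0, 50.0]]
lane 0.71 [284. 210.  85. 137.] 6904 [[390.0, -397.0, 8.0], [571.0, -324.0, 12.0], [695.0, -222.0, 42.0]]
rail_left 0.62 [270. 180.  11.  54.] 287 [[553.0, -280.0, 16.0], [614.0, -269.0, 26.0], [680.0, -257.0, 30.0]]
rail_right 0.8 [310. 185.  14.  53.] 294 [[542.0, -384.0, 11.0], [611.0, -370.0, 26.0], [670.0, -359.0, 30.0]]
stop_face 0.94 [300. 149.  54.  15.] 446 [[678.0, -391.0, 6.0], [690.0, -331.0, 40.0], [708.0, -271.0, 44.0]]
stop_face 0.59 [272. 178.  14.  57.] 359 [[553.0, -282.0, 10.0], [619.0, -269.0, 26.0], [683.0, -255.0, 29.0]]
```

```bash
cat >> h.py <<'E'
def line(w,lo,hi):
    w=w[(w[:,2]>lo)&(w[:,2]<hi)]
    vx,vy,x,y=cv2.fitLine(w[:,:2].astype(np.float32),cv2.DIST_HUBER,0,.01,.01).ravel()
    if vx<0: vx,vy=-vx,-vy
    return np.arctan2(vy,vx),w[:,:2].mean(0)
E
python3 - <<'E'
from h import *
ims=[]
for n in ['top','scene']:
    p=ctrl.get_image(n);print(n)
    c,u,v=(4,300,200)
    im=p['img'][:,:,::-1]
    if n=='top': cv2.imwrite('pics/topcrop.png',cv2.resize(im[110:310,180:430],None,fx=3,fy=3,interpolation=cv2.INTER_CUBIC))
    for t,lo,hi in [('carton',42,53),('lane',8,17),('rail_left',23,31),('rail_right',23,31),('stop_face',36,46)]:
        r=ctrl.trace(p,t)
        if r:
            w=world(p,r[0]['pixels']); print(t,rect(w,lo,hi)); print('   ',line(w,lo,hi))
E
```

```text
top
carton (((455.04461669921875, -294.39306640625), (127.70451354980469, 69.9482192993164), 3.5680124759674072), 1595, np.float64(47.188854214390744))
    (np.float32(0.058261286), array([ 454.5876825 , -294.89209605]))
lane (((544.741943359375, -310.0155029296875), (160.176513671875, 327.8251037597656), 82.24430847167969), 5696, np.float64(11.936196649587714))
    (np.float32(0.10877314), array([ 548.71001524, -312.95745107]))
rail_left (((618.2347412109375, -268.93975830078125), (12.165035247802734, 135.6515655517578), 82.54739379882812), 255, np.float64(26.790155660290907))
    (np.float32(-0.13048932), array([ 617.91536837, -268.97057707]))
rail_right (((604.7835083007812, -369.81884765625), (11.78056812286377, 131.28225708007812), 82.37535095214844), 249, np.float64(26.552116096051122))
    (np.float32(-0.13285622), array([ 603.41136595, -369.8173778 ]))
stop_face (((0.0, 0.0), (0.0, 0.0), 0.0), 0, np.float64(nan))
  return _methods._mean(a, axis=axis, dtype=dtype,
  ret = ret.dtype.type(ret / rcount)
Traceback (most recent call last):
  File "h.py", line 20, in line
    vx,vy,x,y=cv2.fitLine(w[:,:2].astype(np.float32),cv2.DIST_HUBER,0,.01,.01).ravel()
              ~~~~~~~~~~~^^^^^^^^^^^^^^^^^^^^^^^^^^^^^^^^^^^^^^^^^^^^^^^^^^^^^
cv2.error: OpenCV(4.12.0) /io/opencv/modules/imgproc/src/linefit.cpp:50: error: (-215:Assertion failed) count > 0 in function 'fitLine2D_wods'
```

View pics/scene0.png

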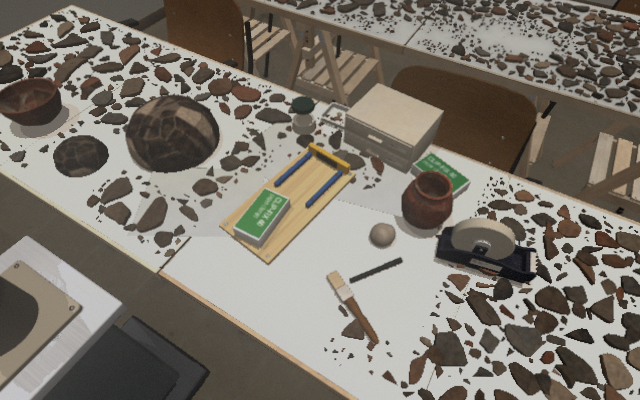

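View pics/topcrop.png

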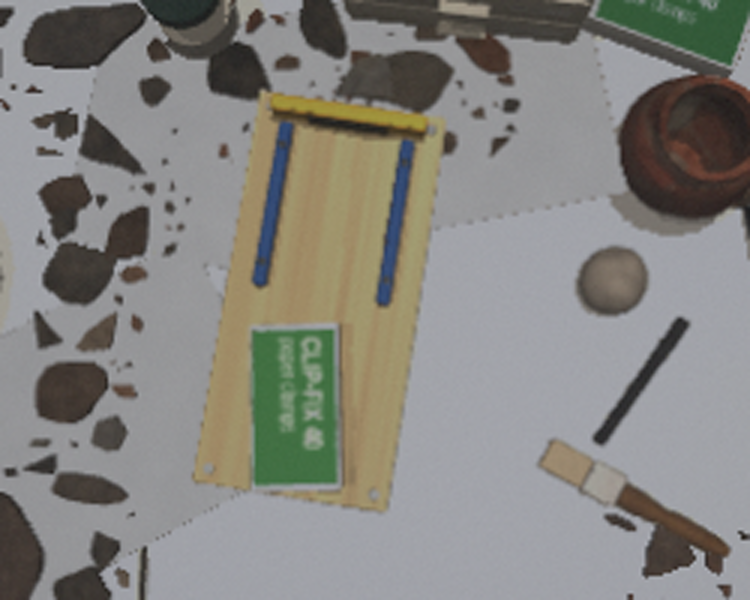

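```bash
python3 - <<'E'
from h import *
H={}
for n in ['top','scene']:
    p=ctrl.get_image(n); w=world(p,np.ones((400,640),bool))
    print(n)
    for x in range(150,701,50):
        print(x,[int(m[:,2].max()) if len(m:=w[(abs(w[:,0]-x)<25)&(abs(w[:,1]-y)<25)&(w[:,2]<500)]) else -1 for y in range(650,-451,-50)])
E
```

```text
top
150 [-1, -1, -1, -1, -1, -1, -1, -1, -1, -1, 3, 4, 5, 4, 3, 4, 3, -1, -1, -1, -1, -1, -1]
200 [-1, -1, -1, -1, -1, -1, -1, -1, -1, -1, -1, -1, -1, -1, -1, -1, -1, -1, -1, -1, -1, -1, -1]
250 [-1, -1, -1, -1, -1, 9, 6, 4, 5, 5, 5, 6, 6, 4, 7, 8, 9, 4, 3, 5, 5, 5, 5]
300 [-1, -1, -1, -1, -1, 13, 12, 6, 50, 46, 4, 14, 20, 22, 24, 25, 12, 4, 4, 4, 5, 5, 4]
350 [-1, -1, -1, -1, -1, 5, 10, 56, 67, 65, 5, 16, 16, 15, 17, 14, 15, 5, 6, 5, 13, 5, 4]
400 [-1, -1, -1, -1, -1, 7, 9, 56, 66, 65, 5, 13, 11, 10, 18, 18, 16, 16, 51, 51, 52, 5, 4]
450 [-1, -1, -1, -1, 0, 8, 11, 4, 41, 33, 91, 99, 99, 83, 7, 19, 16, 16, 50, 52, 51, 15, 6]
500 [-1, -1, -1, -1, 4, 11, 17, 21, 20, 76, 111, 117, 117, 106, 62, 17, 15, 13, 50, 51, 49, 16, 4]
550 [-1, -1, -1, -1, 4, 20, 19, 22, 21, 82, 114, 121, 119, 111, 71, 13, 15, 7, 29, 16, 30, 14, 4]
600 [-1, -1, -1, -1, 12, 19, 25, 23, 24, 70, 109, 117, 118, 105, 64, 17, 14, 10, 31, 17, 30, 28, 5]
650 [-1, -1, -1, -1, 14, 23, 24, 20, 13, 8, 90, 99, 98, 86, 11, 13, 13, 7, 30, 29, 29, 30, 8]
700 [-1, -1, -1, -1, 15, 19, 19, 13, 13, 17, 13, 9, 15, 19, 16, 14, 11, 9, 4
[... 511 characters left out ...]
, 12, 13, 4, 2, 12, 14, 3, 3]
400 [-1, -1, 86, 49, 45, 87, 8, -1, 65, 64, 18, 12, 9, 4, 15, 14, 15, 14, 50, 49, 48, 10, 4]
450 [-1, -1, 86, 83, 81, 86, 7, 3, 28, 33, 90, 98, 100, 84, 5, 17, 14, 13, 50, 50, 50, 14, 3]
500 [25, -1, 85, 87, 86, 80, 15, 21, 20, 3, 109, 115, 116, 104, 64, 14, 11, 11, 49, 49, 48, 14, 3]
550 [20, 25, 19, 16, 16, 18, 15, 20, 20, -1, 112, 118, 118, 111, 72, 11, 15, 4, 28, 16, 29, 15, 4]
600 [10, 33, 28, 19, 23, 17, 22, 23, 23, -1, 107, 116, 115, 105, 67, 15, 13, 8, 28, 27, 28, 28, 3]
650 [25, 30, 14, 15, 11, 22, 20, 18, 10, -1, -1, 98, 97, 82, 9, 12, 12, 6, 28, 29, 28, 30, 9]
700 [18, 18, 14, 17, 14, 17, 18, 12, 14, 16, 11, 6, 14, 17, 16, 14, 8, 9, 42, 44, 43, 43, 6]
```

Emit:
jog_arm --plan '[{"tx":-0.16,"ty":-0.09,"tz":-0.03,"wz":-0.03,"claw":0.55},{"tx":-0.32,"ty":-0.18,"tz":-0.03,"wz":-0.06,"claw":0.55},{"tx":-0.48,"ty":-0.27,"tz":-0.03,"wz":-0.06,"claw":0.55},{"tx":-0.64,"ty":-0.36,"tz":-0.03,"wz":-0.06,"claw":0.55},{"tx":-0.8,"ty":-0.45,"tz":-0.03,"wz":-0.06,"claw":0.55},{"tx":-0.96,"ty":-0.54,"tz":-0.03,"wz":-0.06,"claw":0.55},{"tx":-0.96,"ty":-0.54,"tz":-0.03,"wz":-0.06,"claw":0.55},{"tx":-0.96,"ty":-0.54,"tz":-0.03,"wz":-0.06,"claw":0.55},{"tx":-0.96,"ty":-0.54,"tz":-0.03,"wz":-0.06,"claw":0.55}]'

```text
invalid input at $.plan[0]: expected keys tx, ty, tz, wx, wy, wz, claw
```

Emit:
jog_arm --plan '[{"tx":-0.32,"ty":-0.18,"tz":-0.03,"wx":0,"wy":0,"wz":-0.06,"claw":0.55},{"tx":-0.32,"ty":-0.18,"tz":-0.03,"wx":0,"wy":0,"wz":-0.06,"claw":0.55},{"tx":-0.64,"ty":-0.36,"tz":-0.03,"wx":0,"wy":0,"wz":-0.06,"claw":0.55},{"tx":-0.64,"ty":-0.36,"tz":-0.03,"wx":0,"wy":0,"wz":-0.06,"claw":0.55},{"tx":-0.96,"ty":-0.54,"tz":-0.03,"wx":0,"wy":0,"wz":-0.06,"claw":0.55},{"tx":-0.96,"ty":-0.54,"tz":-0.03,"wx":0,"wy":0,"wz":-0.06,"claw":0.55},{"tx":-0.96,"ty":-0.54,"tz":-0.03,"wx":0,"wy":0,"wz":-0.06,"claw":0.55},{"tx":-0.96,"ty":-0.54,"tz":-0.03,"wx":0,"wy":0,"wz":-0.06,"claw":0.55},{"tx":-0.96,"ty":-0.54,"tz":-0.03,"wx":0,"wy":0,"wz":-0.06,"claw":0.55}]'

```text
clock: 1.9
eef_pos: [390.7, 410.5, 206.3]
tool_rot: [3.141, -0.0, 3.007]
force: [-0.2, -0.5, -0.2]
width: 38.1
gripper_force: 0.0
```

Emit:
jog_arm --plan '[{"tx":-0.33,"ty":-0.93,"tz":0,"wx":0,"wy":0,"wz":0,"claw":0.55},{"tx":-0.33,"ty":-0.93,"tz":0,"wx":0,"wy":0,"wz":0,"claw":0.55},{"tx":-0.33,"ty":-0.93,"tz":0,"wx":0,"wy":0,"wz":0,"claw":0.55},{"tx":-0.33,"ty":-0.93,"tz":0,"wx":0,"wy":0,"wz":0,"claw":0.55},{"tx":-0.33,"ty":-0.93,"tz":0,"wx":0,"wy":0,"wz":0,"claw":0.55},{"tx":-0.33,"ty":-0.93,"tz":0,"wx":0,"wy":0,"wz":0,"claw":0.55},{"tx":-0.33,"ty":-0.93,"tz":0,"wx":0,"wy":0,"wz":0,"claw":0.55},{"tx":-0.33,"ty":-0.93,"tz":0,"wx":0,"wy":0,"wz":0,"claw":0.55},{"tx":-0.33,"ty":-0.93,"tz":0,"wx":0,"wy":0,"wz":0,"claw":0.55}]'

```text
clock: 2.8
eef_pos: [451.2, 123.6, 206.2]
tool_rot: [3.14, -0.0, 3.013]
force: [-0.2, -0.3, -0.1]
width: 38.1
gripper_force: 0.0
```

Emit:
jog_arm --plan '[{"tx":0.03,"ty":-0.98,"tz":0,"wx":0,"wy":0,"wz":0,"claw":0.55},{"tx":0.03,"ty":-0.98,"tz":0,"wx":0,"wy":0,"wz":0,"claw":0.55},{"tx":0.03,"ty":-0.98,"tz":0,"wx":0,"wy":0,"wz":0,"claw":0.55},{"tx":0.03,"ty":-0.98,"tz":0,"wx":0,"wy":0,"wz":0,"claw":0.55},{"tx":0.03,"ty":-0.98,"tz":0,"wx":0,"wy":0,"wz":0,"claw":0.55},{"tx":0.03,"ty":-0.98,"tz":0,"wx":0,"wy":0,"wz":0,"claw":0.55},{"tx":0.03,"ty":-0.98,"tz":0,"wx":0,"wy":0,"wz":0,"claw":0.55},{"tx":0.03,"ty":-0.98,"tz":0,"wx":0,"wy":0,"wz":0,"claw":0.55},{"tx":0.03,"ty":-0.98,"tz":0,"wx":0,"wy":0,"wz":0,"claw":0.55}]'

```text
clock: 3.7
eef_pos: [404.6, -166.6, 206.0]
tool_rot: [3.14, -0.0, 3.013]
force: [0.5, 0.5, 1.3]
width: 38.4
gripper_force: 0.0
```

Emit:
jog_arm --plan '[{"tx":0.09,"ty":-0.41,"tz":0,"wx":0,"wy":0,"wz":0,"claw":0.55},{"tx":0.09,"ty":-0.41,"tz":0,"wx":0,"wy":0,"wz":0,"claw":0.55},{"tx":0.09,"ty":-0.41,"tz":0,"wx":0,"wy":0,"wz":0,"claw":0.55},{"tx":0.09,"ty":-0.41,"tz":0.3,"wx":0,"wy":0,"wz":0,"claw":0.55},{"tx":0.09,"ty":-0.41,"tz":0.45,"wx":0,"wy":0,"wz":0,"claw":0.55},{"tx":0.09,"ty":-0.41,"tz":0.45,"wx":0,"wy":0,"wz":0,"claw":0.55},{"tx":0.09,"ty":-0.41,"tz":0.45,"wx":0,"wy":0,"wz":0,"claw":0.55},{"tx":0.09,"ty":-0.41,"tz":0.45,"wx":0,"wy":0,"wz":0,"claw":0.55},{"tx":0.09,"ty":-0.41,"tz":0.45,"wx":0,"wy":0,"wz":0,"claw":0.55}]'

```text
clock: 4.6
eef_pos: [362.7, -287.6, 72.9]
tool_rot: [-3.14, 0.003, 3.011]
force: [0.2, 0.2, 0.1]
width: 38.3
gripper_force: 0.0
```

```bash
cat >> h.py <<'E'
O=np.array([544.8,-310.4]);A=-0.133
L=np.array([[np.cos(A),np.sin(A)],[-np.sin(A),np.cos(A)]])
def lane(xy): return L@(np.array(xy)-O)
def look(name=None):
    s=ctrl.read_state();print('tcp lane',np.round(lane(s['eef_pos'][:2]),1),'z',round(s['eef_pos'][2],1),'yaw-err',round(s['tool_rot'][2]-np.pi-A,3),'F',np.round(s['force'],1))
    for n in ['top','scene']:
        p=ctrl.get_image(n)
        if name: cv2.imwrite(f'pics/{name}_{n}.png',cv2.resize(p['img'][110:310,180:430,::-1],None,fx=3,fy=3))
        for r in ctrl.trace(p,'carton')[:2]:
            w=world(p,r['pixels']);w=w[(w[:,2]>43)&(w[:,2]<54)]
            if len(w)<100: continue
            w=np.c_[(w[:,:2]-O)@L.T,w[:,2]]
            (c,sz,a)=cv2.minAreaRect(w[:,:2].astype(np.float32))
            print(n,round(r['score'],2),len(w),'c',np.round(c,1),np.round(sz,1),'ang',round((a+45)%90-45,2),'deg; z',round(np.median(w[:,2]),1),'ext',np.round(np.percentile(w[:,:2],[.5,99.5],axis=0),0).tolist())
E
python3 -c "
from h import *
look('a')"
```

```text
tcp lane [-183.6   -1.5] z 72.9 yaw-err 0.002 F [0.2 0.2 0.1]
top 0.72 1618 c [-91.2   3.9] [127.8  70. ] ang 11.01 deg; z 47.3 ext [[-157.0, -38.0], [-27.0, 47.0]]
scene 0.58 1354 c [-93.4   2.5] [131.   71.2] ang 10.84 deg; z 46.7 ext [[-158.0, -41.0], [-28.0, 44.0]]
```

Emit:
jog_arm --plan '[{"tx":0,"ty":0,"tz":0.1,"wx":0,"wy":0,"wz":0,"claw":0.55},{"tx":0,"ty":0,"tz":0.175,"wx":0,"wy":0,"wz":0,"claw":0.55},{"tx":0,"ty":0,"tz":0.175,"wx":0,"wy":0,"wz":0,"claw":0.55},{"tx":0,"ty":0,"tz":0.175,"wx":0,"wy":0,"wz":0,"claw":0.55},{"tx":-0.02,"ty":0,"tz":0.175,"wx":0,"wy":0,"wz":0,"claw":0.55},{"tx":-0.035,"ty":0,"tz":0.175,"wx":0,"wy":0,"wz":0,"claw":0.55},{"tx":-0.05,"ty":0,"tz":0.175,"wx":0,"wy":0,"wz":0,"claw":0.55},{"tx":-0.06,"ty":0,"tz":0.175,"wx":0,"wy":0,"wz":0,"claw":0.55},{"tx":-0.07,"ty":0,"tz":0.175,"wx":0,"wy":0,"wz":0,"claw":0.55},{"tx":-0.08,"ty":0,"tz":0.175,"wx":0,"wy":0,"wz":0,"claw":0.55},{"tx":-0.09,"ty":0,"tz":0.175,"wx":0,"wy":0,"wz":0,"claw":0.55},{"tx":-0.09,"ty":0,"tz":0.175,"wx":0,"wy":0,"wz":0,"claw":0.55}]'

```text
clock: 6.0
eef_pos: [388.1, -291.1, 18.6]
tool_rot: [-3.141, 0.0, 3.009]
force: [-0.4, -0.0, 0.4]
width: 38.6
gripper_force: 0.0
```

```bash
python3 -c "
from h import *
look('b')"
```

```text
tcp lane [-157.9   -1.7] z 18.6 yaw-err 0.001 F [-0.4 -0.   0.4]
scene 0.9 1030 c [-93.4   2.9] [130.2  71.4] ang 10.35 deg; z 46.5 ext [[-160.0, -41.0], [-28.0, 46.0]]
```

View pics/b_scene.png

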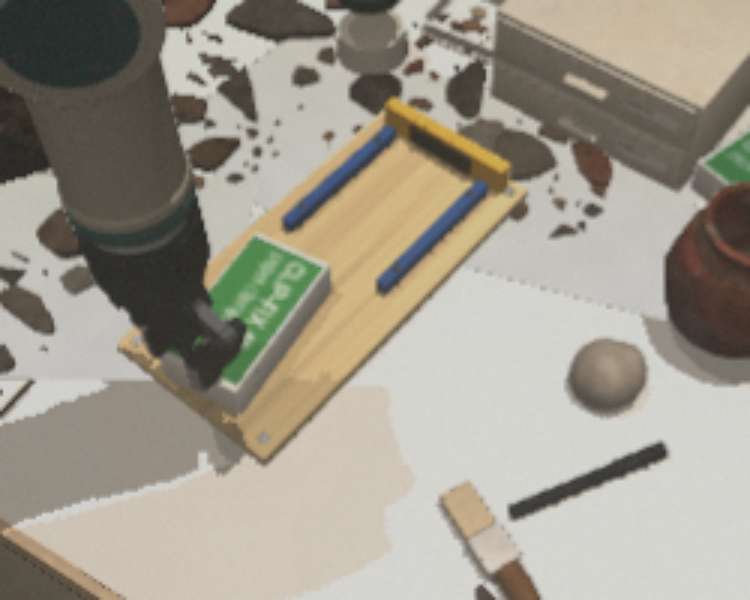

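Emit:
jog_arm --plan '[{"tx":-0.01,"ty":0,"tz":0,"wx":0,"wy":0,"wz":0,"claw":0.55},{"tx":-0.02,"ty":0,"tz":0,"wx":0,"wy":0,"wz":0,"claw":0.55},{"tx":-0.03,"ty":0,"tz":0,"wx":0,"wy":0,"wz":0,"claw":0.55},{"tx":-0.04,"ty":0,"tz":0,"wx":0,"wy":0,"wz":0,"claw":0.55},{"tx":-0.05,"ty":0,"tz":0,"wx":0,"wy":0,"wz":0,"claw":0.55},{"tx":-0.05,"ty":0,"tz":0,"wx":0,"wy":0,"wz":0,"claw":0.55}]'

```text
clock: 6.8
eef_pos: [403.1, -293.1, 18.7]
tool_rot: [-3.141, 0.001, 3.009]
force: [0.3, -0.8, -1.3]
width: 38.3
gripper_force: 0.0
```

```bash
python3 -c "
from h import *
look('c')"
```

```text
tcp lane [-142.8   -1.7] z 18.7 yaw-err 0.001 F [ 0.3 -0.8 -1.3]
top 0.73 1187 c [-84.6   5.2] [114.3  69.7] ang 11.35 deg; z 47.2 ext [[-132.0, -36.0], [-26.0, 47.0]]
scene 0.71 953 c [-92.7   2.3] [132.3  70.8] ang 10.89 deg; z 46.6 ext [[-160.0, -41.0], [-29.0, 45.0]]
```

View pics/c_scene.png

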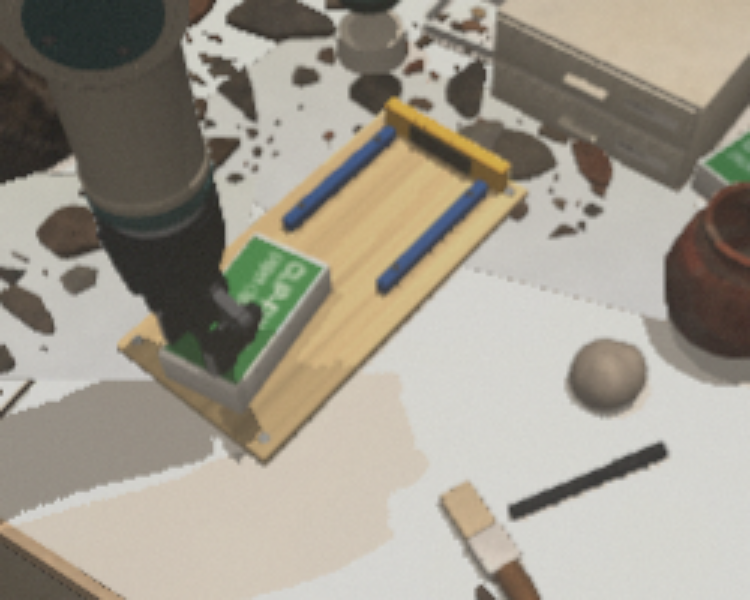

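```bash
python3 - <<'E'
from h import *
s=ctrl.read_state();print(np.round(s['qpos'],3),s['eef_pos'])
for n in ['scene','top']:
    p=ctrl.get_image(n);w=world(p,np.ones((400,640),bool)); c=p['img'][p['depth']>0]
    q=(w[:,:2]-O)@L.T
    m=(abs(q[:,1])<60)&(q[:,0]<-60)&(q[:,0]>-260)&(w[:,2]>51)&(w[:,2]<260)
    for lo in range(50,130,8):
        k=m&(w[:,2]>=lo)&(w[:,2]<lo+8)
        if k.sum()>3: print(n,lo,k.sum(),'x',np.round(np.percentile(q[k,0],[1,50,99])),'y',np.round(np.percentile(q[k,1],[1,50,99])))
im=cv2.resize(ctrl.get_image('scene')['img'][200:270,215:315,::-1],None,fx=8,fy=8);cv2.imwrite('pics/d.png',im)
E
```

```text
[ 0.512  0.712  0.091  2.079 -0.169  0.358  2.178] [ 402.17260719 -292.93128044   18.64021043]
scene 50 11 x [-155. -147. -140.] y [-29.  17.  21.]
scene 58 29 x [-156. -151. -141.] y [-35.  16.  22.]
scene 66 32 x [-156. -152. -138.] y [-36. -23.  22.]
scene 74 29 x [-156. -152. -144.] y [-35.  16.  23.]
scene 82 24 x [-156. -152. -145.] y [-33.  17.  22.]
scene 90 20 x [-156. -152. -145.] y [-35.  18.  29.]
scene 98 57 x [-158. -155. -135.] y [-54. -30.  46.]
scene 106 49 x [-158. -156. -135.] y [-56. -32.  49.]
scene 114 51 x [-161. -154. -137.] y [-60. -30.  21.]
scene 122 56 x [-162. -156. -137.] y [-59. -27.  20.]
top 50 5 x [-127. -113.  -81.] y [-32. -12.  26.]
top 98 7 x [-136. -133. -131.] y [-50. -35. -30.]
top 106 13 x [-140. -136. -133.] y [-48. -42. -32.]
top 114 7 x [-154. -134. -129.] y [-57. -45. -30.]
```

View pics/d.png

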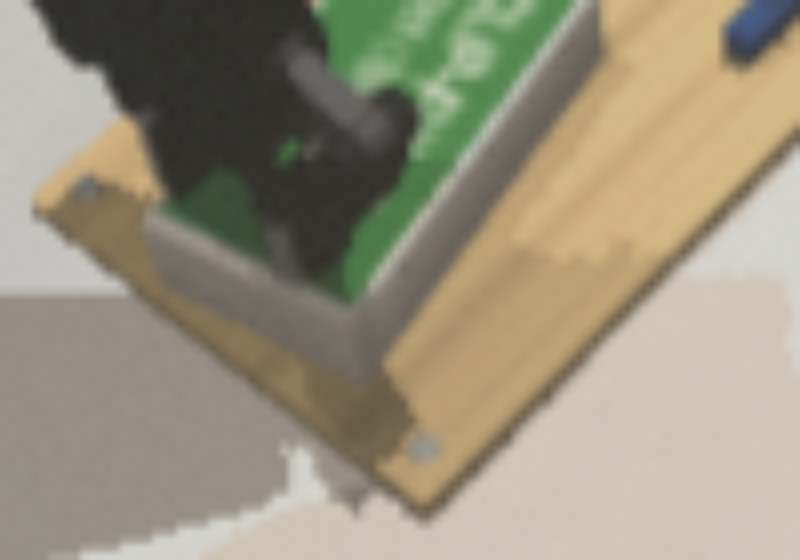

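Emit:
jog_arm --plan '[{"tx":0,"ty":0,"tz":-0.1,"wx":0,"wy":0,"wz":0,"claw":0.55},{"tx":0,"ty":0,"tz":-0.2,"wx":0,"wy":0,"wz":0,"claw":0.55},{"tx":0.07,"ty":0,"tz":-0.2,"wx":0,"wy":0,"wz":0,"claw":0.55},{"tx":0.15,"ty":0,"tz":-0.2,"wx":0,"wy":0,"wz":0,"claw":0.55},{"tx":0.15,"ty":0,"tz":-0.2,"wx":0,"wy":0,"wz":0,"claw":0.55},{"tx":0.15,"ty":0,"tz":-0.2,"wx":0,"wy":0,"wz":0,"claw":0.55}]'

```text
clock: 7.75
eef_pos: [357.7, -287.3, 78.9]
tool_rot: [-3.141, 0.0, 3.008]
force: [1.1, -0.2, -0.2]
width: 38.2
gripper_force: 0.0
```

```bash
python3 - <<'E'
from h import *
look('e')
p=ctrl.get_image('scene');w=world(p,np.ones((400,640),bool))
q=(w[:,:2]-O)@L.T
m=(abs(q[:,1])<60)&(q[:,0]<-160)&(q[:,0]>-260)
for lo in range(15,150,8):
    k=m&(w[:,2]>=lo)&(w[:,2]<lo+8)
    if k.sum()>3: print(lo,k.sum(),'x',np.round(np.percentile(q[k,0],[1,50,99])),'y',np.round(np.percentile(q[k,1],[1,50,99])))
cv2.imwrite('pics/f.png',cv2.resize(p['img'][180:280,195:320,::-1],None,fx=6,fy=6))
E
```

```text
tcp lane [-188.5   -1.9] z 78.9 yaw-err -0.0 F [ 1.1 -0.2 -0.2]
top 0.65 1603 c [-91.2   4. ] [127.9  69.7] ang 10.93 deg; z 47.3 ext [[-156.0, -37.0], [-27.0, 47.0]]
scene 0.78 1394 c [-93.1   2.7] [131.2  71.2] ang 10.03 deg; z 46.8 ext [[-158.0, -40.0], [-28.0, 44.0]]
15 6 x [-162. -161. -161.] y [11. 18. 24.]
23 8 x [-163. -161. -160.] y [10. 17. 22.]
111 15 x [-199. -194. -186.] y [-28.  17.  18.]
119 36 x [-199. -196. -180.] y [-35. -24.  21.]
127 36 x [-200. -195. -182.] y [-36. -28.  22.]
135 29 x [-200. -197. -190.] y [-35.  16.  21.]
143 23 x [-199. -197. -191.] y [-31.  17.  26.]
```

View pics/f.png

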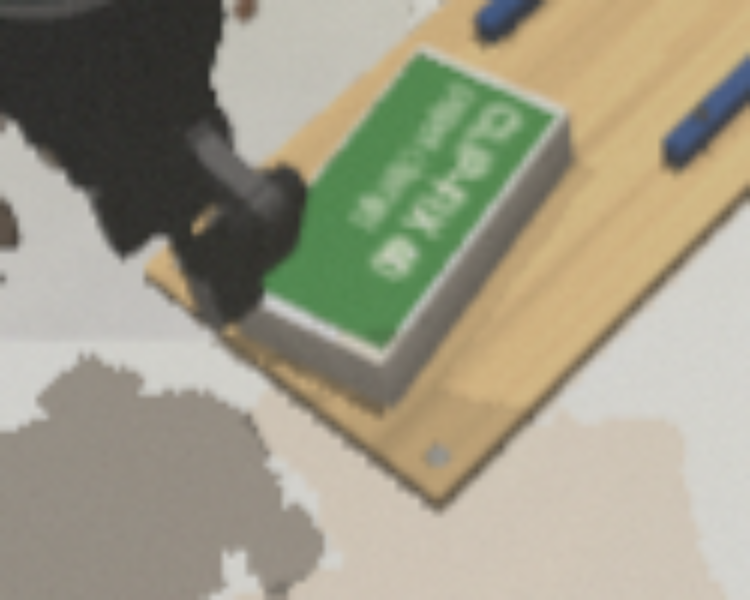

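Emit:
jog_arm --plan '[{"tx":0,"ty":0,"tz":0.12,"wx":0,"wy":0,"wz":0,"claw":0.55},{"tx":0,"ty":0,"tz":0.2,"wx":0,"wy":0,"wz":0,"claw":0.55},{"tx":0,"ty":0,"tz":0.23,"wx":0,"wy":0,"wz":0,"claw":0.55},{"tx":0,"ty":0,"tz":0.26,"wx":0,"wy":0,"wz":0,"claw":0.55},{"tx":0,"ty":0,"tz":0.26,"wx":0,"wy":0,"wz":0,"claw":0.55},{"tx":0,"ty":0,"tz":0.26,"wx":0,"wy":0,"wz":0,"claw":0.55}]'

```text
clock: 8.6
eef_pos: [358.2, -287.4, 1.2]
tool_rot: [-3.141, 0.001, 3.009]
force: [0.3, -0.2, 0.2]
width: 38.5
gripper_force: 0.0
```

```bash
cat > tip.py <<'E'
from h import *
look()
p=ctrl.get_image('scene');w=world(p,np.ones((400,640),bool))
q=(w[:,:2]-O)@L.T
X=lane(ctrl.read_state()['eef_pos'][:2])[0]
m=(abs(q[:,1])<45)&(q[:,0]<X+13)&(q[:,0]>X-30)&((q[:,0]<-168)|(w[:,2]>16))
for lo in range(6,80,4):
    k=m&(w[:,2]>=lo)&(w[:,2]<lo+4)
    if k.sum()>1: print(lo,k.sum(),'x',np.round(np.percentile(q[k,0],[1,50,99])),'y',np.round(np.percentile(q[k,1],[1,50,99])))
cv2.imwrite('pics/g.png',cv2.resize(p['img'][180:280,195:320,::-1],None,fx=6,fy=6))
E
python3 tip.py
```

```text
tcp lane [-188.    -1.9] z 1.2 yaw-err 0.0 F [ 0.3 -0.2  0.2]
top 0.69 1601 c [-91.3   4. ] [127.9  69.8] ang 11.24 deg; z 47.3 ext [[-154.0, -38.0], [-27.0, 46.0]]
scene 0.93 1343 c [-93.1   2.3] [130.2  71.9] ang 10.05 deg; z 46.6 ext [[-151.0, -40.0], [-28.0, 44.0]]
34 2 x [-197. -195. -193.] y [-27.  -5.  17.]
38 7 x [-200. -196. -191.] y [-29.  16.  17.]
42 10 x [-200. -198. -191.] y [-28.  16.  20.]
46 13 x [-200. -196. -185.] y [-36. -30.  18.]
50 14 x [-200. -196. -184.] y [-36. -28.  20.]
54 14 x [-200. -196. -191.] y [-33.  16.  19.]
58 10 x [-200. -197. -192.] y [-35.  16.  21.]
62 10 x [-200. -198. -194.] y [-33. -25.  23.]
66 10 x [-200. -197. -192.] y [-29.  16.  19.]
70 5 x [-200. -197. -196.] y [-32.  18.  21.]
74 9 x [-200. -196. -193.] y [-29.  18.  22.]
78 11 x [-202. -201. -196.] y [-35. -25.  28.]
```

View pics/g.png

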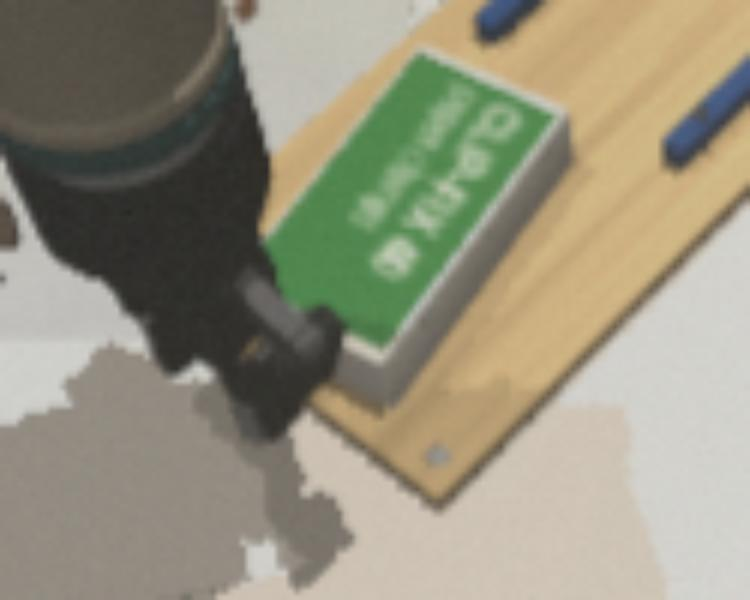

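Emit:
jog_arm --plan '[{"tx":0,"ty":0,"tz":0.035,"wx":0,"wy":0,"wz":0,"claw":0.55},{"tx":0,"ty":0,"tz":0.035,"wx":0,"wy":0,"wz":0,"claw":0.55},{"tx":-0.02,"ty":0,"tz":0.035,"wx":0,"wy":0,"wz":0,"claw":0.55},{"tx":-0.04,"ty":0,"tz":0.035,"wx":0,"wy":0,"wz":0,"claw":0.55},{"tx":-0.055,"ty":0,"tz":0.035,"wx":0,"wy":0,"wz":0,"claw":0.55},{"tx":-0.065,"ty":0,"tz":0.035,"wx":0,"wy":0,"wz":0,"claw":0.55},{"tx":-0.075,"ty":0,"tz":0.035,"wx":0,"wy":0,"wz":0,"claw":0.55},{"tx":-0.085,"ty":0,"tz":0.035,"wx":0,"wy":0,"wz":0,"claw":0.55},{"tx":-0.095,"ty":0,"tz":0.035,"wx":0,"wy":0,"wz":0,"claw":0.55},{"tx":-0.1,"ty":0,"tz":0.035,"wx":0,"wy":0,"wz":0,"claw":0.55},{"tx":-0.1,"ty":0,"tz":0.035,"wx":0,"wy":0,"wz":0,"claw":0.55}]'

```text
clock: 9.95
eef_pos: [388.0, -291.0, -9.8]
tool_rot: [-3.141, 0.0, 3.009]
force: [-2.0, 1.7, 2.0]
width: 38.5
gripper_force: 1.1
```

```bash
python3 tip.py | head -8
```

```text
tcp lane [-158.    -1.6] z -9.8 yaw-err 0.001 F [-2.   1.7  2. ]
top 0.92 1442 c [-77.9   0.4] [125.9  69. ] ang 7.18 deg; z 47.2 ext [[-135.0, -38.0], [-15.0, 40.0]]
scene 0.62 1135 c [-79.8  -0.4] [129.4  71. ] ang 7.24 deg; z 46.7 ext [[-134.0, -41.0], [-14.0, 38.0]]
22 4 x [-167. -159. -146.] y [-27.  10.  17.]
26 6 x [-170. -166. -160.] y [-28.  16.  17.]
30 13 x [-170. -166. -156.] y [-34.  16.  21.]
34 18 x [-170. -166. -154.] y [-34. -26.  22.]
38 14 x [-170. -165. -154.] y [-35.  16.  22.]
```

Emit:
jog_arm --plan '[{"tx":-0.01,"ty":0.008,"tz":0,"wx":0,"wy":0,"wz":0,"claw":0.55},{"tx":-0.02,"ty":0.016,"tz":0,"wx":0,"wy":0,"wz":0,"claw":0.55},{"tx":-0.03,"ty":0.024,"tz":0,"wx":0,"wy":0,"wz":0,"claw":0.55},{"tx":-0.035,"ty":0.028,"tz":0,"wx":0,"wy":0,"wz":0,"claw":0.55},{"tx":-0.035,"ty":0.028,"tz":0,"wx":0,"wy":0,"wz":0,"claw":0.55}]'

```text
clock: 10.7
eef_pos: [400.0, -284.1, -9.8]
tool_rot: [-3.141, 0.001, 3.01]
force: [-0.2, -0.4, -0.8]
width: 38.6
gripper_force: 0.0
```

```bash
python3 tip.py | head -3
```

```text
tcp lane [-147.     6.9] z -9.8 yaw-err 0.001 F [-0.2 -0.4 -0.8]
top 0.97 1462 c [-71.5   1.6] [129.8  70.4] ang 0.18 deg; z 47.1 ext [[-133.0, -33.0], [-8.0, 36.0]]
scene 0.64 1097 c [-71.4   0.3] [ 71.3 130.6] ang -0.3 deg; z 46.7 ext [[-131.0, -35.0], [-8.0, 35.0]]
```

Emit:
jog_arm --plan '[{"tx":0.02,"ty":0,"tz":0,"wx":0,"wy":0,"wz":0,"claw":0.55},{"tx":0.02,"ty":-0.02,"tz":0,"wx":0,"wy":0,"wz":0,"claw":0.55},{"tx":0.02,"ty":-0.02,"tz":0,"wx":0,"wy":0,"wz":0,"claw":0.55},{"tx":0.01,"ty":-0.02,"tz":0,"wx":0,"wy":0,"wz":0,"claw":0.55},{"tx":0,"ty":-0.02,"tz":0,"wx":0,"wy":0,"wz":0,"claw":0.55},{"tx":-0.01,"ty":-0.02,"tz":0,"wx":0,"wy":0,"wz":0,"claw":0.55},{"tx":-0.025,"ty":-0.02,"tz":0,"wx":0,"wy":0,"wz":0,"claw":0.55},{"tx":-0.04,"ty":-0.02,"tz":0,"wx":0,"wy":0,"wz":0,"claw":0.55},{"tx":-0.055,"ty":-0.02,"tz":0,"wx":0,"wy":0,"wz":0,"claw":0.55},{"tx":-0.07,"ty":-0.02,"tz":0,"wx":0,"wy":0,"wz":0,"claw":0.55},{"tx":-0.08,"ty":-0.02,"tz":0,"wx":0,"wy":0,"wz":0,"claw":0.55},{"tx":-0.08,"ty":-0.02,"tz":0,"wx":0,"wy":0,"wz":0,"claw":0.55}]'

```text
clock: 12.15
eef_pos: [423.6, -293.4, -9.8]
tool_rot: [-3.141, 0.002, 3.01]
force: [-0.8, 1.0, 0.0]
width: 38.3
gripper_force: 0.0
```

```bash
python3 tip.py | head -3
```

```text
tcp lane [-122.4    0.8] z -9.8 yaw-err 0.001 F [-0.8  1.   0. ]
top 0.57 1353 c [-46.    1.4] [ 69.9 127.8] ang -0.06 deg; z 47.3 ext [[-107.0, -33.0], [17.0, 36.0]]
scene 0.6 969 c [-46.5  -0.1] [ 70.6 128.5] ang -0.28 deg; z 46.6 ext [[-90.0, -35.0], [16.0, 34.0]]
```

Emit:
jog_arm --plan '[{"tx":-0.015,"ty":0,"tz":0,"wx":0,"wy":0,"wz":0,"claw":0.55},{"tx":-0.04,"ty":0,"tz":0,"wx":0,"wy":0,"wz":0,"claw":0.55},{"tx":-0.07,"ty":0,"tz":0,"wx":0,"wy":0,"wz":0,"claw":0.55},{"tx":-0.1,"ty":0,"tz":0,"wx":0,"wy":0,"wz":0,"claw":0.55},{"tx":-0.13,"ty":0,"tz":0,"wx":0,"wy":0,"wz":0,"claw":0.55},{"tx":-0.16,"ty":0,"tz":0,"wx":0,"wy":0,"wz":0,"claw":0.55},{"tx":-0.19,"ty":0,"tz":0,"wx":0,"wy":0,"wz":0,"claw":0.55},{"tx":-0.22,"ty":0,"tz":0,"wx":0,"wy":0,"wz":0,"claw":0.55},{"tx":-0.25,"ty":0,"tz":0,"wx":0,"wy":0,"wz":0,"claw":0.55},{"tx":-0.275,"ty":0,"tz":0,"wx":0,"wy":0,"wz":0,"claw":0.55},{"tx":-0.29,"ty":0,"tz":0,"wx":0,"wy":0,"wz":0,"claw":0.55},{"tx":-0.3,"ty":0,"tz":0,"wx":0,"wy":0,"wz":0,"claw":0.55}]'

```text
clock: 13.6
eef_pos: [511.3, -305.0, -9.9]
tool_rot: [3.141, -0.001, 3.009]
force: [-4.9, 1.0, 2.8]
width: 38.1
gripper_force: 2.1
```

```bash
python3 tip.py | head -3
```

```text
tcp lane [-33.9   0.9] z -9.9 yaw-err 0.001 F [-4.9  1.   2.8]
top 0.88 906 c [54.2  1.7] [104.6  70. ] ang 0.05 deg; z 47.2 ext [[6.0, -33.0], [106.0, 36.0]]
scene 0.81 720 c [52.5  0.2] [ 72.  108.2] ang -0.06 deg; z 46.6 ext [[7.0, -35.0], [105.0, 34.0]]
```

Emit:
jog_arm --plan '[{"tx":-0.02,"ty":0,"tz":0,"wx":0,"wy":0,"wz":0,"claw":0.55},{"tx":-0.04,"ty":0,"tz":0,"wx":0,"wy":0,"wz":0,"claw":0.55},{"tx":-0.06,"ty":0,"tz":0,"wx":0,"wy":0,"wz":0,"claw":0.55},{"tx":-0.075,"ty":0,"tz":0,"wx":0,"wy":0,"wz":0,"claw":0.55},{"tx":-0.085,"ty":0,"tz":0,"wx":0,"wy":0,"wz":0,"claw":0.55},{"tx":-0.093,"ty":0,"tz":0,"wx":0,"wy":0,"wz":0,"claw":0.55},{"tx":-0.1,"ty":0,"tz":0,"wx":0,"wy":0,"wz":0,"claw":0.55},{"tx":-0.1,"ty":0,"tz":0,"wx":0,"wy":0,"wz":0,"claw":0.55},{"tx":-0.1,"ty":0,"tz":0,"wx":0,"wy":0,"wz":0,"claw":0.55}]'

```text
clock: 14.75
eef_pos: [541.7, -309.2, -9.8]
tool_rot: [-3.141, 0.001, 3.009]
force: [-1.5, 0.4, 0.4]
width: 38.4
gripper_force: 0.5
```

Emit:
jog_arm --plan '[{"tx":-0.003,"ty":0,"tz":0,"wx":0,"wy":0,"wz":0,"claw":0.55},{"tx":-0.006,"ty":0,"tz":0,"wx":0,"wy":0,"wz":0,"claw":0.55},{"tx":-0.006,"ty":0,"tz":0,"wx":0,"wy":0,"wz":0,"claw":0.55}]'

```text
clock: 15.05
eef_pos: [542.8, -309.3, -9.8]
tool_rot: [3.142, -0.0, 3.009]
force: [-3.3, -1.0, 1.1]
width: 38.6
gripper_force: 1.3
```

```bash
python3 tip.py | head -3
```

```text
tcp lane [-2.1  0.8] z -9.8 yaw-err 0.0 F [-3.3 -1.   1.1]
top 0.74 664 c [98.9  1.7] [70.2 78.7] ang -0.35 deg; z 47.3 ext [[61.0, -33.0], [138.0, 35.0]]
scene 0.73 648 c [71.3 -0.2] [130.9  70.9] ang 0.36 deg; z 46.5 ext [[35.0, -35.0], [136.0, 34.0]]
```

Lead end near 138; continue in 1 mm steps until the force rises.

Emit:
jog_arm --plan '[{"tx":-0.003,"ty":0,"tz":0,"wx":0,"wy":0,"wz":0,"claw":0.55},{"tx":-0.006,"ty":0,"tz":0,"wx":0,"wy":0,"wz":0,"claw":0.55},{"tx":-0.006,"ty":0,"tz":0,"wx":0,"wy":0,"wz":0,"claw":0.55}]'

```text
clock: 15.6
eef_pos: [543.4, -309.4, -9.8]
tool_rot: [3.141, -0.002, 3.009]
force: [-5.0, 1.0, 3.7]
width: 38.4
gripper_force: 2.6
```

Emit:
jog_arm --plan '[{"tx":-0.003,"ty":0,"tz":0,"wx":0,"wy":0,"wz":0,"claw":0.55},{"tx":-0.003,"ty":0,"tz":0,"wx":0,"wy":0,"wz":0,"claw":0.55},{"tx":-0.003,"ty":0,"tz":0,"wx":0,"wy":0,"wz":0,"claw":0.55}]'

```text
clock: 15.9
eef_pos: [543.4, -309.4, -9.9]
tool_rot: [3.141, -0.003, 3.009]
force: [-6.3, 1.6, 6.0]
width: 38.6
gripper_force: 3.5
```

Emit:
jog_arm --plan '[{"tx":-0.004,"ty":0,"tz":0,"wx":0,"wy":0,"wz":0,"claw":0.55},{"tx":-0.008,"ty":0,"tz":0,"wx":0,"wy":0,"wz":0,"claw":0.55},{"tx":-0.008,"ty":0,"tz":0,"wx":0,"wy":0,"wz":0,"claw":0.55}]'

```text
clock: 16.2
eef_pos: [543.2, -309.2, -9.9]
tool_rot: [3.139, -0.008, 3.008]
force: [-11.2, 2.7, 9.7]
width: 38.5
gripper_force: 6.0
```

```bash
python3 tip.py | head -3
```

```text
tcp lane [-1.7  0.9] z -9.9 yaw-err -0.0 F [-11.2   2.7   9.7]
top 0.6 570 c [101.6   0.2] [73.7 67. ] ang 0.17 deg; z 47.3 ext [[67.0, -33.0], [138.0, 33.0]]
scene 0.74 605 c [83.5 -3. ] [108.6  68.4] ang 2.64 deg; z 46.6 ext [[41.0, -35.0], [137.0, 32.0]]
```

Emit:
jog_arm --plan '[{"tx":0.01,"ty":0,"tz":0,"wx":0,"wy":0,"wz":0,"claw":0.55},{"tx":0.03,"ty":0,"tz":0,"wx":0,"wy":0,"wz":0,"claw":0.55},{"tx":0.1,"ty":0,"tz":0,"wx":0,"wy":0,"wz":0,"claw":0.55},{"tx":0.2,"ty":0,"tz":0,"wx":0,"wy":0,"wz":0,"claw":0.55},{"tx":0.3,"ty":0,"tz":0,"wx":0,"wy":0,"wz":0,"claw":0.55},{"tx":0.4,"ty":0,"tz":-0.1,"wx":0,"wy":0,"wz":0,"claw":0.55},{"tx":0.4,"ty":0,"tz":-0.25,"wx":0,"wy":0,"wz":0,"claw":0.55},{"tx":0.4,"ty":0,"tz":-0.4,"wx":0,"wy":0,"wz":0,"claw":0.55},{"tx":0.4,"ty":0,"tz":-0.5,"wx":0,"wy":0,"wz":0,"claw":0.55},{"tx":0.4,"ty":0,"tz":-0.5,"wx":0,"wy":0,"wz":0,"claw":0.55},{"tx":0.4,"ty":0,"tz":-0.5,"wx":0,"wy":0,"wz":0,"claw":0.55}]'

```text
clock: 17.55
eef_pos: [430.3, -294.2, 140.9]
tool_rot: [-3.141, 0.003, 3.01]
force: [-0.6, -0.2, -0.1]
width: 38.7
gripper_force: 0.0
```

```bash
python3 -c "
from h import *
look('z')"
```

```text
tcp lane [-115.6    0.9] z 140.9 yaw-err 0.001 F [-0.6 -0.2 -0.1]
scene 0.77 1106 c [72.   0.3] [ 70.8 129.1] ang -0.03 deg; z 46.5 ext [[8.0, -35.0], [134.0, 35.0]]
```

View pics/z_scene.png

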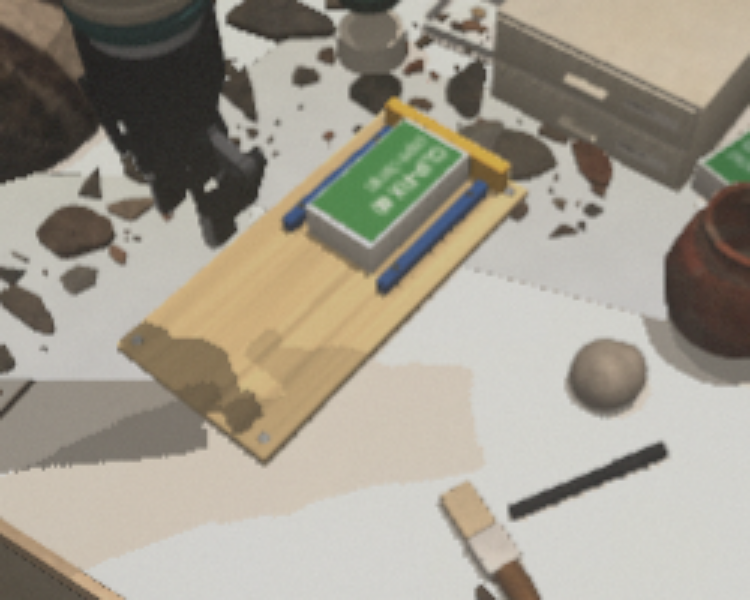

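View pics/z_top.png

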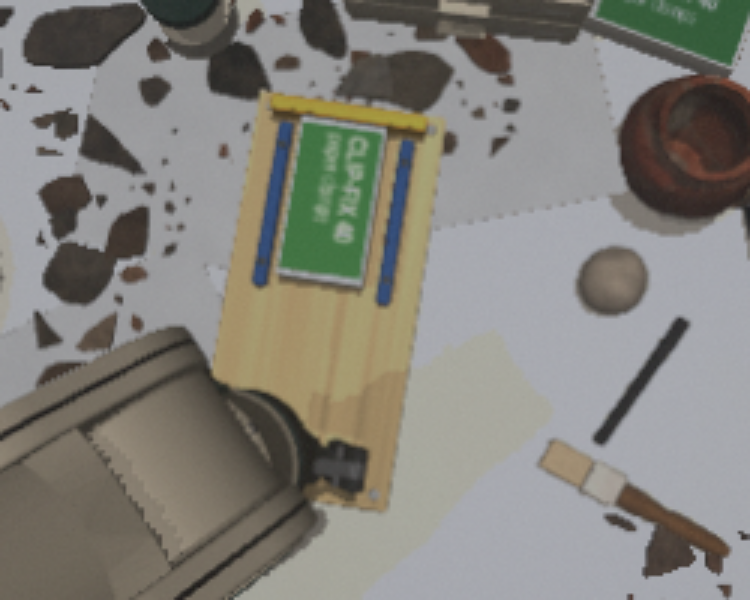

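The carton sits straight between the rails, at about (385,190) in the scene crop and (333,200) in the top crop. Its leading end is at the stop pad and the gripper is clear.

```bash
python3 -c "
from cell import ctrl
print(ctrl.finish_job())"
```

```text
the job is handed in; nothing more can be done
None
```

The carton was straightened and pushed against the end stop until the arm stalled at about 11 N. The final pictures show it straight and clear of both rails with the gripper well away, and the job was handed in at about 17.7 s.

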